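Make up the pellet-pressing kit and the desiccant-change kit

ROBOT

A 6-joint arm with a two-finger parallel gripper is mounted at the origin on a cart in front of the work surface, level with it; the furniture and walls round the work are solid. World frame = base frame: x ahead of the robot, y to its left, z up, the work surface at z = 0. Lengths are in mm, angles in rad, forces in N, time in s.
With the tool pointing down it reaches from about 400 to 925 mm from the base axis. Payload 12.5 kg.
Tool frame: the origin (TCP) lies on the front face of the gripper's body, between the roots of the fingers; the fingertips stand 78 mm ahead of it and the grasp point (between the pads) lies 59 mm ahead of it (env.nose_length is the distance from the TCP to the fingertips, in mm); z points along the fingers, y is the line along which they close (so a half turn about z gives the same grasp; the last joint's range is limited). The gripper opens to 95 mm and grips with 3 to 60 N. Pads are 20 mm wide; open, the fingers measure 119 mm over their backs; the gripper's body (75 mm by 180 mm) begins 59 mm behind the grasp point.
Start: joints at [-1.358, 0.491, 1.559, -0, 1.092, -0.106], TCP at [195.914, -593.511, 292.261] pointing down, gripper open.
Joint ranges: [-3.1, 3.1], [-0.84, 2.19], [0.05, 2.79], [-1.13, 4.28], [0.06, 2.93], [-2.69, 2.69]. Speed limits (rad/s): [2.22, 2.22, 2.79, 3.14, 3.14, 3.14].

INTERFACE

Orientations are given as [roll, pitch, yaw] about the fixed x, y, z axes, in that order (R = Rz(yaw) Ry(pitch) Rx(roll)).
In Python, from cell import env gives the robot as it stands.
- The arm moves only by the tool jog_arm, never from a script. Its argument "motion" is a list of rows, each a list of 7 numbers: the turn, a rotation vector about the tool's x, y, z in degrees, then the shift along the tool's x, y, z in mm, then the finger opening in mm, from 0 to 95.1. In form: [[wx, wy, wz, x, y, z, hand], ...]. A call has 1 to 10 rows; each row shifts and turns the commanded pose from where the row before left it, along the tool's axes as they then stand; what a row does not reach is not made up. A row lasts 1/8 s, in which the tool goes at most 62.5 mm and 10.7 degrees, less where a joint would pass 70% of its speed; a pose out of reach is approached as far as the arm can. A call is refused whole if a number of a shift passes 62.5 or a number of a turn 10.7, either way. A call with a gripper value outside its range is refused whole. The fingers move at their own pace and stop on an object; the grip force is fixed at half the most. Time passes only in rows, so rows that do not move let the fingers close. It gives the time, the measured TCP pose, the force, the opening and the grip force at its end, in the units of the state.
- env.state(): the state, without advancing time (a new reading comes with each control period).
- env.read_camera(name): name is "scene" or "top" or "wrist"; returns a dict with "color" (384x512x3 uint8, red, green, blue), "z_map" (384x512 float32, mm along the optical axis (not along the pixel's ray), 0 where there is no reading), "camera_matrix" (3x3 intrinsics, pixels), "world_to_cam" (4x4, takes a point from world to camera coordinates). Camera axes: x right, y up, looking along -z (the intrinsics and any distortion apply to the point x, -y, -z); pixel columns grow to the right and rows downward; lengths in mm; the calibration is good to about 2 mm. The wrist camera is an equidistant fisheye: a pixel r from the principal point sees the ray r / f radians off the axis. A picture is of the moment at which its call begins.
- env.job_done(): hands the job in; it is judged then, once.
Trained networks look in the newest picture that a camera, given by its name, has taken for a name from the list of things; names that differ only in an ending like _2 or _b are one class to them, and where a whole thing is asked for, a point or a joint stands for the part that bears it (a point fixed in the world has none). Each returns a list of dicts, best first, with "score" (0 to 1); they miss things now and then, are a little off and sometimes report something else, mostly with a low value. They report only what shows in the picture. A call takes as long as a camera call. They do not tell look-alikes from the thing itself.
- env.recognise(camera, thing): "location" ([column, row] in pixels, amid what is visible of it).
The state is a dict: "t": time; "joints": joint angles; "qvel": joint speeds; "tau": joint torques, N m; "eef_pos": TCP position; "tcp_rot": TCP orientation; "ft_force": force on the tool from outside, world axes, zero at the start; "moment": the same for the moment, N m; "opening": opening from 0.0 (shut) to 1.0 (fully open); "grip_force": force on a finger pad.
Only numpy, scipy, OpenCV 4.12 (cv2) and the standard library are available. Lean on these libraries where they do the work, as an engineer would, in place of code of your own. Each camera call takes 0.05 s, during which the arm holds its last target. There are 200 camera calls.

TASK

Make up two spectrometer kits from the stock on the bench, seating each thing fully down in the foam pocket cut for its shape and size: the steel pellet die, the white jar and the flat square box, each the right way up, go in the tray with three pockets. The tall canister, upright, and the shorter screwdriver, its handle in the wide end of its cut-out, go in the other tray. Leave the brown jar and the longer screwdriver where they are.

Things in the scene. Friction and masses are not known exactly. Their poses are not given: they have to be found in the camera images.
- pellet_tray: Tray with 3 pockets, fixed: aluminium, 100 (x) x 250 (y) mm, rim 12 mm high, 10 mm lips at both ends; dark foam, top at z = 11 mm, pocket floors at z = 5 mm. Pockets on the long centre line x = 0: round 72 mm wide at y = +78 mm (white jar), round 62 mm at y = 0 (die), square 72 mm at y = -78 mm (flat box). Origin: centre of underside; y along the tray, z up.
- desiccant_tray: Second tray, fixed, built alike (100 x 250 mm, rim 12, foam top z = 11, pocket floors z = 5 mm). On its centre line x = 0: round pocket 60 mm wide at y = +86 mm (canister); screwdriver cut-out: shaft groove 8 mm wide from y = +48 to -41 mm, handle pocket 32 mm wide from y = -41 to -116 mm. Origin: centre of underside; y along the tray, z up.
- pellet_die: Steel pellet die, loose, about 0.42 kg, upright: round base 50 mm in diameter and 16 mm high, body 39 mm in diameter up to 53 mm, plunger knob 24 mm in diameter up to 75 mm. Origin: centre of the underside; z up.
- white_jar: White plastic screw-lid jar, loose, upright, 60 mm in diameter and 82 mm high (lid 55 mm in diameter from 71 mm up). Origin: centre of the underside; z up.
- flat_box: Flat white plastic box with a lid that stays shut, loose, lying flat, 60 x 60 x 19 mm with square sides along its x and y axes. Origin: centre of the underside; z up.
- canister: Green desiccant canister with a white push lid, the tallest of the stock, loose, upright: body 47 mm in diameter up to 90 mm, lid 50 mm in diameter, 105 mm high. Origin: centre of the underside; z up.
- short_screwdriver: Shorter screwdriver (152 mm, blue handle), loose, lying flat. Origin: mid-length, underside; x along the shaft to the tip, z up. Handle 20 mm wide, 19 high, from x = -76 to -13 mm; grip it about x = -40 mm. The 4 mm shaft runs on to x = +76 mm, 8 mm clear of the surface. Seated: tip to the tray's +y, origin at tray y = -34 mm, underside on the pocket floor.
- brown_jar: Brown screw-lid jar with a black lid, 48 mm in diameter and 74 mm high, upright among the stock; not wanted, stays where it is. Origin: centre of the underside.
- long_screwdriver: The longer screwdriver (187 mm, orange handle 25 mm thick), lying next to the shorter one; not wanted, stays where it is. Origin: mid-length at the underside; x along the shaft to the tip. Behind it and the right-hand tray stands a clear glass tank 0.31 m high, its front edge from (0.67, -0.16) to (0.55, -0.60) m: cross the bench nearer to the robot.
Mind the look-alikes: they are no part of the job. Of the things that look like the short_screwdriver, take the one that is farthest to the robot's left at the start.

How it is judged:
By the outcome, as a careful person would: the job done as asked, in the order asked, and still so for the second after the job is handed in, with the robot touching nothing.
It also fails if it takes over 144 s, if anything falls off the work surface, if the arm or the gripper's body presses on something with over 40 N, if the wrist force passes 120 N, or if a joint passes its speed limit or range.

## Working session

There is one attempt and no reset: what is moved stays moved. The work goes in short steps, Python scripts to look and compute and a tool call to move; the robot and the scene stay as the last step left them, time stands still between calls to the robot, and variables do not carry over. Pictures are saved under pics/ and viewed, at most 14 in all, crops included, and the job is handed in when it is done.

Besides the shell and the picture viewer there is one more tool, called after "Request:" by a JSON object that holds its "method" and its "body", one argument or row to a line. jog_arm: Moves the arm, as the interface text tells. Its arguments: {"type":"object","properties":{"motion":{"type":"array"}},"required":["motion"]}

```bash
ls; mkdir -p pics
cat > h.py <<'E'
import numpy as np, cv2, json
from cell import env
def shot(n,fn=None):
    c=env.read_camera(n); np.savez('/tmp/'+n+'.npz',**c)
    if fn: cv2.imwrite('pics/'+fn,c['color'][:,:,::-1])
    return c
def px2w(c,u,v,z=None):
    """pixel -> world with depth map (z None) or on plane z; pinhole cams"""
    K=c['camera_matrix'];T=np.linalg.inv(c['world_to_cam'])
    d=np.array([(u-K[0,2])/K[0,0],-(v-K[1,2])/K[1,1],-1.])
    if z is None:
        p=d*c['z_map'][int(round(v)),int(round(u))]
        return T[:3,:3]@p+T[:3,3]
    r=T[:3,:3]@d; return T[:3,3]+r*(z-T[2,3])/r[2]
def cloud(c):
    K=c['camera_matrix'];T=np.linalg.inv(c['world_to_cam']);Z=c['z_map'].astype(float)
    v,u=np.mgrid[:Z.shape[0],:Z.shape[1]]
    P=np.stack([(u-K[0,2])/K[0,0]*Z,-(v-K[1,2])/K[1,1]*Z,-Z],-1)
    W=P@T[:3,:3].T+T[:3,3]; W[Z==0]=np.nan
    return W
E
python3 - <<'E'
from h import *
print(env.state())
for n in('top','scene'):
    c=shot(n,n+'0.png'); print(c['camera_matrix'],np.linalg.inv(c['world_to_cam']).round(2))
    for t in 'pellet_tray desiccant_tray pellet_die white_jar flat_box canister short_screwdriver brown_jar long_screwdriver'.split():
        for r in env.recognise(n,t):
            if r['score']>.2: print(n,t,r, px2w(c,*r['location']).round(0))
E
```

```text
pics
{'t': 0.0, 'joints': array([-1.35757926e+00,  4.91562853e-01,  1.55941688e+00, -2.06675535e-05,
        1.09169019e+00, -1.05602130e-01]), 'qvel': array([-2.63684734e-03,  2.23048372e-04,  3.30407017e-05,  1.33580574e-03,
       -1.26605295e-03, -4.85749529e-04]), 'tau': array([-1.64781231e-04, -6.12650299e+01, -2.58185399e+01,  6.93572662e-02,
        4.82584024e-02, -9.73286024e-05]), 'eef_pos': array([ 195.89004022, -593.35834781,  291.6708708 ]), 'tcp_rot': array([-3.14051946e+00, -9.53220543e-05,  3.18828685e-01]), 'ft_force': array([-0.56301928,  0.00656508,  0.25818813]), 'moment': array([ 0.00438441,  0.00648142, -0.03483522]), 'grip_force': 0.0, 'opening': 1.0010964392277493}
[[401.23163174   0.         257.04343008]
 [  0.         401.23163174 194.93953125]
 [  0.           0.           1.        ]] [[ 1.0000e-02  1.0000e+00 -8.0000e-02  3.6174e+02]
 [-1.0000e+00  1.0000e-02  0.0000e+00 -2.9440e+02]
 [ 0.0000e+00  8.0000e-02  1.0000e+00  1.2663e+03]
 [ 0.0000e+00  0.0000e+00  0.0000e+00  1.0000e+00]]
top pellet_tray {'location': [140.6, 141.6], 'score': 0.61} [631.  75
[... 1500 characters left out ...]
on': [218.0, 152.7], 'score': 0.25} [431. -30.  64.]
scene pellet_die {'location': [252.8, 140.3], 'score': 0.59} [616.  86.   8.]
scene pellet_die {'location': [215.4, 141.4], 'score': 0.41} [440.  73.  49.]
scene white_jar {'location': [219.4, 153.9], 'score': 0.82} [  235. -1263.  1004.]
scene flat_box {'location': [201.4, 210.6], 'score': 0.54} [ 305. -300.   22.]
scene canister {'location': [211.2, 121.5], 'score': 0.59} [443. 155. 101.]
scene short_screwdriver {'location': [257.9, 321.6], 'score': 0.5} [ 378. -774.   20.]
scene brown_jar {'location': [204.7, 179.3], 'score': 0.61} [ 345. -178.   62.]
scene long_screwdriver {'location': [241.0, 236.5], 'score': 0.64} [ 414. -458.   17.]
```

Run:
```python
import cv2
a=cv2.imread('pics/top0.png')[90:290,50:450]
cv2.imwrite('pics/t_big.png',cv2.resize(a,(800,400),interpolation=cv2.INTER_CUBIC))
```

```text
(no output)
```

View pics/t_big.png

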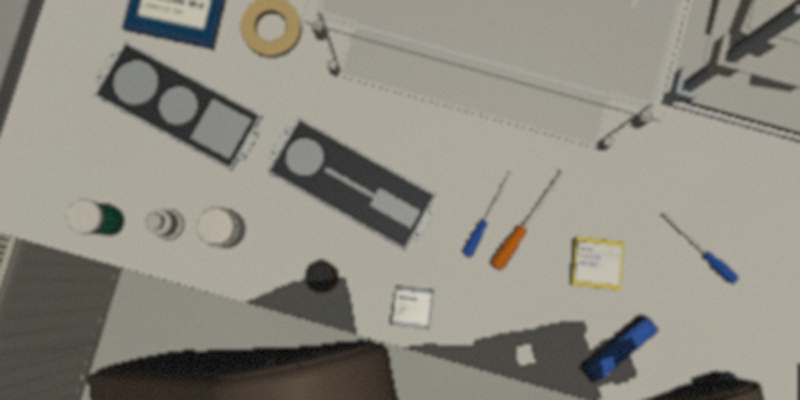

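View pics/scene0.png

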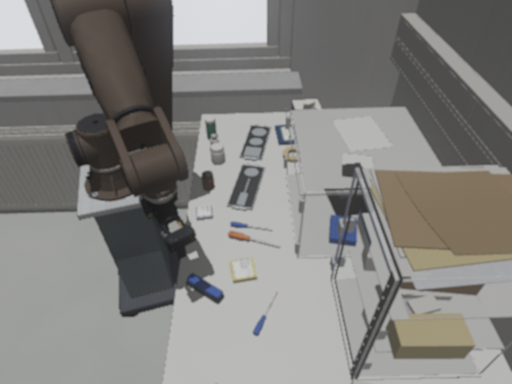

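The short_screwdriver candidates in the top image are blue handles at (287,209) with y≈-390 and (417,224) with y≈-791. The first is farther to the robot's left (+y), so it is the one meant. The plain white box at (256,243) is the flat box. The yellow-edged box at (348,221) and the blue device at (360,263) are decoys. Next I'll measure everything.

```bash
cat >> h.py <<'E'
def load(n): return dict(np.load('/tmp/'+n+'.npz'))
def topfit(W,x,y,r,z0,z1):
    m=(np.hypot(W[...,0]-x,W[...,1]-y)<r)&(W[...,2]>z0)&(W[...,2]<z1)
    p=W[m]; (cx,cy),R=cv2.minEnclosingCircle(p[:,:2].astype(np.float32))
    return m.sum(),p.mean(0).round(1),(round(cx,1),round(cy,1),round(R,1))
E
python3 - <<'E'
from h import *
c=load('top'); W=cloud(c); g=c['color'].max(2).astype(int)
for n,x,y,r,z0,z1 in [('die',432,74,45,40,90),('dieknob',432,74,45,66,90),('jar',438,-22,45,72,95),('can',436,167,45,95,120),('box',316,-299,55,10,30),('brown',360,-155,45,60,90)]:
    print(n,topfit(W,x,y,r,z0,z1))
def rect(m): 
    n,l,s,_=cv2.connectedComponentsWithStats(m.astype(np.uint8)); 
    return n,l,s
# trays: dark foam
hsv=c['color'].astype(int)
m=(g<95)&(W[...,0]>430)&(W[...,2]<30)
n,l,s=rect(m)
for i in range(1,n):
    if s[i,4]>300:
        v,u=np.where(l==i); P=np.array([px2w(c,a,b,11.)[:2] for a,b in zip(u,v)],np.float32)
        print('tray',s[i],cv2.minAreaRect(P),cv2.boxPoints(cv2.minAreaRect(P)).round(0).tolist())
# box rect
m=(np.abs(W[...,0]-316)<60)&(np.abs(W[...,1]+299)<60)&(W[...,2]>11)&(W[...,2]<40)
print('box',m.sum(),cv2.minAreaRect(W[m][:,:2].astype(np.float32)))
C=hsv; blue=(C[...,2]-C[...,0]>35)
m=blue&(np.abs(W[...,0]-412)<60)&(np.abs(W[...,1]+390)<60)
P=np.array([px2w(c,a,b,10.)[:2] for b,a in zip(*np.where(m))],np.float32);print('sd',m.sum(),P.mean(0),cv2.minAreaRect(P))
m=(np.hypot(W[...,0]-420,W[...,1]+390)<150)&(W[...,2]>5)
E
```

```text
die (np.int64(143), array([438.5,  83.6,  61.8]), (439.1, 87.3, 19.6))
dieknob (np.int64(58), array([439.5,  86.9,  75.2]), (438.9, 87.6, 12.7))
jar (np.int64(273), array([432.5,  -6.5,  82.2]), (433.1, -5.5, 27.2))
can (np.int64(244), array([443. , 178.1, 104.7]), (443.2, 179.2, 25.7))
box (np.int64(375), array([ 315., -298.,   19.]), (314.7, -297.8, 40.0))
brown (np.int64(176), array([ 359.6, -159.9,   74. ]), (359.7, -159.5, 22.1))
tray [  55    0   46   35 1016] ((1045.2852783203125, 294.1163330078125), (118.26683807373047, 134.60104370117188), 74.74093627929688) [[965.0, 255.0], [1095.0, 219.0], [1126.0, 333.0], [996.0, 369.0]]
tray [410   0  40  28 817] ((1076.979248046875, -854.0064086914062), (111.76618194580078, 101.42178344726562), 76.21158599853516) [[1014.0, -896.0], [1113.0, -920.0], [1140.0, -812.0], [1041.0, -788.0]]
tray [  45   40  119  129 1230] ((764.6870727539062, 221.83804321289062), (262.0629577636719, 469.0506591796875), 27.45355224609375) [[540.0, 370.0], [757.0, -47.0], [989.0, 74.0], [773.0, 490.0]]
tray [  99  113   80   60 1005] ((626.912109375, 79.46095275878906), (241.83279418945312, 92.12517547607422), 62.30159378051758) [[530.0, -6.0], [611.0, -49.0], [724.0, 165.0], [642.0, 208.0]]
tray [ 186  151   80   55 1532] ((505.9660949707031, -198.4674072265625), (242.11856079101562, 92.01593017578125), 61.325626373291016) [[408.0, -283.0], [488.0, -327.0], [604.0, -114.0], [524.0, -70.0]]
box 368 ((314.9298400878906, -297.88330078125), (59.65524673461914, 59.75973892211914), 82.442626953125)
sd 79 [ 420.22937 -393.6003 ] ((422.4706115722656, -394.1523742675781), (13.972639083862305, 59.03969192504883), 63.875267028808594)
```

Request:
{"method": "jog_arm", "body": {
  "motion": [
    [0, 0, -8.8, 0, 0, 0, 95],
    [0, 0, -8.8, 0, 0, 0, 95],
    [0, 0, -8.8, 0, 0, 0, 95],
    [0, 0, -8.8, 0, 0, 0, 95],
    [0, 0, -8.7, 0, 0, 0, 95],
    [0, 0, 0, 46, 9, 0, 95],
    [0, 0, 0, 46, 9, 0, 95],
    [0, 0, 0, 46, 9, 0, 95]
  ]
}}

```text
t: 2.0
eef_pos: [284.9, -483.0, 292.3]
tcp_rot: [3.141, 0.0, 1.085]
ft_force: [0.6, 0.6, -0.8]
opening: 0.996
grip_force: 0.0
```

Request:
{"method": "jog_arm", "body": {
  "motion": [
    [0, 0, 0, 46, 9, 0, 95],
    [0, 0, 0, 46, 9, 0, 95],
    [0, 0, 0, 46, 9, 0, 95],
    [0, 0, 0, 46, 9, 0, 95],
    [0, 0, 0, 46, 9, 0, 95],
    [0, 0, 0, 43, -21, 0, 95],
    [0, 0, 0, 43, -21, 0, 95],
    [0, 0, 0, 43, -21, 0, 95],
    [0, 0, 0, 43, -21, 0, 95],
    [0, 0, 0, 43, -21, 0, 95]
  ]
}}

```text
t: 3.25
eef_pos: [438.8, -61.1, 292.4]
tcp_rot: [3.141, -0.0, 1.085]
ft_force: [0.4, -0.5, 0.6]
opening: 0.998
grip_force: 0.0
```

Request:
{"method": "jog_arm", "body": {
  "motion": [
    [0, 0, 0, 43, -22, 0, 95],
    [0, 0, 0, 43, -22, 0, 95],
    [0, 0, 0, 43, -22, 0, 95],
    [0, 0, 0, 0, 0, 0, 95]
  ]
}}

```text
t: 3.75
eef_pos: [440.5, 84.7, 292.3]
tcp_rot: [3.141, -0.0, 1.089]
ft_force: [-0.3, -1.5, 0.2]
opening: 0.999
grip_force: 0.0
```

```bash
cat >> h.py <<'E'
def move(x,y,zt=None):
    s=env.state(); p=s['eef_pos']; a=s['tcp_rot'][2]; d=np.array([x,y])-p[:2]
    print('pos',p.round(1),'yaw',np.degrees(a).round(1),'tx %.1f ty %.1f'%(d[0]*np.cos(a)+d[1]*np.sin(a),d[0]*np.sin(a)-d[1]*np.cos(a)), '' if zt is None else 'tz %.1f'%(p[2]-zt))
def wray(c,u,v,z):
    K=c['camera_matrix'];T=np.linalg.inv(c['world_to_cam']); e=np.array([u-K[0,2],v-K[1,2]]);r=np.hypot(*e);th=r/K[0,0]
    d=np.array([np.sin(th)*e[0]/r,-np.sin(th)*e[1]/r,-np.cos(th)]) if r>0 else np.array([0,0,-1.])
    q=T[:3,:3]@d; return T[:3,3]+q*(z-T[2,3])/q[2]
def wcloud(c):
    K=c['camera_matrix'];T=np.linalg.inv(c['world_to_cam']);Z=c['z_map'].astype(float)
    v,u=np.mgrid[:Z.shape[0],:Z.shape[1]];eu=u-K[0,2];ev=v-K[1,2];r=np.hypot(eu,ev)+1e-9;t=np.tan(np.minimum(r/K[0,0],1.5))
    W=np.stack([eu/r*t*Z,-ev/r*t*Z,-Z],-1)@T[:3,:3].T+T[:3,3]; W[Z==0]=np.nan
    return W
E
python3 - <<'E'
from h import *
c=shot('wrist','w1.png');W=wcloud(c);print(c['camera_matrix'],np.linalg.inv(c['world_to_cam']).round(2))
for n,x,y,r,z0,z1 in [('dieknob',439,87,45,66,90),('die',439,87,45,40,60),('jar',433,-6,45,75,95),('can',443,179,45,98,120)]:
    try: print(n,topfit(W,x,y,r,z0,z1))
    except Exception as e: print(n,e)
for t in('pellet_die','white_jar','canister'): 
    for r in env.recognise('wrist',t)[:2]: print(t,r,wray(c,*r['location'],60))
move(439,87.5,107)
E
```

```text
[[297.31863964   0.         250.89670599]
 [  0.         297.31863964 196.31040579]
 [  0.           0.           1.        ]] [[ 8.9000e-01  4.4000e-01  1.3000e-01  4.7878e+02]
 [-4.6000e-01  8.5000e-01  2.6000e-01  1.5830e+02]
 [-0.0000e+00 -2.9000e-01  9.6000e-01  3.8547e+02]
 [ 0.0000e+00  0.0000e+00  0.0000e+00  1.0000e+00]]
dieknob (np.int64(399), array([437.3,  91.6,  75.4]), (437.1, 90.9, 12.0))
die (np.int64(532), array([439.8,  95.8,  52.8]), (436.7, 90.9, 19.7))
jar (np.int64(1602), array([4.317e+02, 4.000e-01, 8.220e+01]), (430.9, -2.3, 28.4))
can (np.int64(2094), array([441.7, 182.4, 105.5]), (441.1, 182.6, 25.1))
pellet_die {'location': [247.3, 172.8], 'score': 0.59} [442.07691096  97.15975033  60.        ]
pellet_die {'location': [374.6, 115.8], 'score': 0.25} [603.10375054  90.70894832  60.        ]
white_jar {'location': [278.1, 238.6], 'score': 0.67} [437.30286235   8.42319849  60.        ]
white_jar {'location': [204.2, 101.9], 'score': 0.49} [437.58343308 189.27980255  60.        ]
canister {'location': [203.6, 104.2], 'score': 0.94} [435.80054873 187.37109091  60.        ]
pos [440.9  81.6 292.2] yaw 62.1 tx 4.4 ty -4.4 tz 185.2
```

View pics/w1.png

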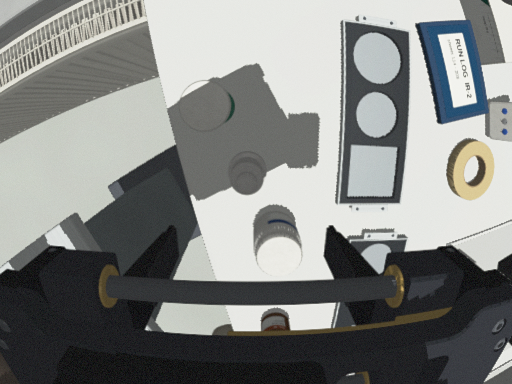

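```bash
cat >> h.py <<'E'
def pockets(c,wrist=True):
    """light blobs enclosed by dark foam, in world at z=5"""
    g=c['color'].max(2); W=(wcloud if wrist else cloud)(c)
    return g,W
E
python3 - <<'E'
from h import *
print(env.state()['eef_pos'])
c=shot('wrist');W=wcloud(c)
for n,x,y,r,z0,z1 in [('dieknob',439,87,45,66,90),('jar',433,-6,45,75,95),('can',443,179,45,98,120)]:
    print(n,topfit(W,x,y,r,z0,z1))
for nm in('wrist','top'):
    c=load(nm);f=(lambda u,v:wray(c,u,v,5)) if nm=='wrist' else (lambda u,v:px2w(c,u,v,5))
    m=(c['color'].max(2)>95).astype(np.uint8)
    n,l,s,ce=cv2.connectedComponentsWithStats(m,connectivity=4)
    for i in range(1,n):
        if s[i,4]>60 and max(s[i,2:4])<90:
            p=f(*ce[i])
            if 380<p[0]<760 and -350<p[1]<250: print(nm,s[i],p.round(1))
E
```

```text
[440.8925041   81.56621873 292.23687089]
dieknob (np.int64(410), array([437.3,  91.4,  75.4]), (436.9, 90.6, 12.2))
jar (np.int64(1602), array([4.317e+02, 2.000e-01, 8.230e+01]), (431.1, -2.0, 28.0))
can (np.int64(2094), array([441.7, 182.2, 105.6]), (441.1, 182.9, 25.1))
wrist [ 351   29   48   52 1923] [662.2 149.8   5. ]
wrist [ 354   89   41   46 1475] [626.2  80.9   5. ]
wrist [ 346  142   51   52 2393] [589.8  12.6   5. ]
wrist [360 241  32  31 614] [ 552.  -118.9    5. ]
top [107 120  22  22 380] [663.9 148.9   5. ]
top [129 133  20  19 287] [627.9  79.8   5. ]
top [146 140  30  29 509] [591.1  10.6   5. ]
top [193 159  19  19 284] [ 547.8 -123.1    5. ]
top [213 174  47  30 337] [ 477.9 -250.2    5. ]
```

Wrist view: die at (246,172), jar at (278,245), canister at (207,105), tray pockets at (377,57), (376,115) and (372,170). The wrist and top cameras agree to about 3 mm. Picking the die now.

Request:
{"method": "jog_arm", "body": {
  "motion": [
    [0, 0, 0, 4, -5, 0, 95],
    [0, 0, 0, 0, 0, 50, 95],
    [0, 0, 0, 0, 0, 50, 95],
    [0, 0, 0, 0, 0, 45, 95],
    [0, 0, 0, 0, 0, 25, 95],
    [0, 0, 0, 0, 0, 15, 95],
    [0, 0, 0, 0, 0, 0, 30],
    [0, 0, 0, 0, 0, 0, 30],
    [0, 0, 0, 0, 0, 0, 30],
    [0, 0, 0, 0, 0, 0, 30]
  ]
}}

```text
t: 5.25
eef_pos: [438.4, 88.2, 107.7]
tcp_rot: [3.141, -0.0, 1.085]
ft_force: [-0.2, 0.1, -0.9]
opening: 0.636
grip_force: 0.0
```

Request:
{"method": "jog_arm", "body": {
  "motion": [
    [0, 0, 0, 0, 0, 0, 30],
    [0, 0, 0, 0, 0, 0, 30],
    [0, 0, 0, 0, 0, 0, 30],
    [0, 0, 0, 0, 0, 0, 30],
    [0, 0, 0, 0, 0, 0, 30]
  ]
}}

```text
t: 5.88
eef_pos: [438.1, 88.2, 107.3]
tcp_rot: [-3.141, 0.0, 1.085]
ft_force: [-2.7, 1.3, 5.6]
opening: 0.39
grip_force: 30.0
```

Request:
{"method": "jog_arm", "body": {
  "motion": [
    [0, 0, 0, 0, 0, -20, 30],
    [0, 0, 0, 0, 0, -40, 30],
    [0, 0, 0, 20, 43, 0, 30],
    [0, 0, 0, 20, 43, 0, 30],
    [0, 0, 0, 20, 43, 0, 30],
    [0, 0, 0, 21, 42, 0, 30],
    [0, 0, 0, 0, 0, 0, 30],
    [0, 0, 0, 0, 0, 0, 30]
  ]
}}

```text
t: 6.88
eef_pos: [626.5, 79.9, 166.1]
tcp_rot: [-3.14, 0.001, 1.085]
ft_force: [0.0, 0.7, -5.1]
opening: 0.393
grip_force: 29.8
```

Run:
```python
from h import *
c=shot('wrist','w2.png'); s=env.state(); print(s['eef_pos'],s['opening'],s['grip_force'],s['ft_force'])
```

```text
[626.34362403  79.99628759 166.48114975] 0.3909672198675267 29.848968723672442 [-0.93556328  0.36998166 -4.86692319]
```

View pics/w2.png

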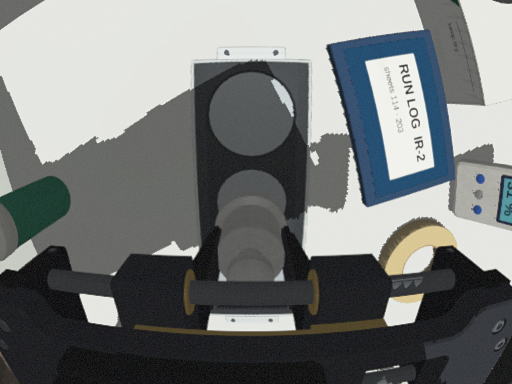

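The die is held at (251,220), centred in line with the tray and its pocket. Lowering it.

Request:
{"method": "jog_arm", "body": {
  "motion": [
    [0, 0, 0, 0, 0, 25, 30],
    [0, 0, 0, 0, 0, 17, 30],
    [0, 0, 0, 0, 0, 7, 30],
    [0, 0, 0, 0, 0, 4, 30],
    [0, 0, 0, 0, 0, 1, 30],
    [0, 0, 0, 0, 0, 0, 30]
  ]
}}

```text
t: 7.68
eef_pos: [627.4, 80.0, 113.6]
tcp_rot: [3.141, -0.0, 1.085]
ft_force: [0.6, 0.3, -5.5]
opening: 0.392
grip_force: 29.8
```

Request:
{"method": "jog_arm", "body": {
  "motion": [
    [0, 0, 0, 0, 0, 1.5, 30],
    [0, 0, 0, 0, 0, 0, 30]
  ]
}}

```text
t: 7.92
eef_pos: [627.6, 80.0, 112.4]
tcp_rot: [3.141, -0.0, 1.085]
ft_force: [-0.8, 0.8, 1.8]
opening: 0.395
grip_force: 30.0
```

Request:
{"method": "jog_arm", "body": {
  "motion": [
    [0, 0, 0, 0, 0, 0, 70],
    [0, 0, 0, 0, 0, 0, 70],
    [0, 0, 0, 0, 0, 0, 70],
    [0, 0, 0, 0, 0, -20, 70],
    [0, 0, 0, 0, 0, -50, 95],
    [0, 0, 0, -33, -27, 0, 95],
    [0, 0, 0, -33, -27, 0, 95],
    [0, 0, 0, -33, -27, 0, 95],
    [0, 0, 0, -33, -27, 0, 95],
    [0, 0, 0, -33, -26, 0, 95]
  ]
}}

```text
t: 9.18
eef_pos: [430.5, -3.7, 181.9]
tcp_rot: [3.141, -0.0, 1.085]
ft_force: [1.3, -1.0, -0.1]
opening: 1.002
grip_force: 0.0
```

Request:
{"method": "jog_arm", "body": {
  "motion": [
    [0, 0, 0, 0, 0, 0, 95],
    [0, 0, 0, 0, 0, 0, 95]
  ]
}}

```text
t: 9.43
eef_pos: [432.6, -3.4, 182.0]
tcp_rot: [3.14, -0.0, 1.085]
ft_force: [-0.0, 0.1, -0.8]
opening: 0.997
grip_force: 0.0
```

Run:
```python
from h import *
c=shot('top');W=cloud(c)
print('die',topfit(W,627,80,30,70,90)); print('jar',topfit(W,433,-5,45,75,95))
c=shot('wrist');W=wcloud(c)
print('die',topfit(W,627,80,30,70,90)); print('jar',topfit(W,433,-5,45,75,95))
move(432,-4,109)
```

```text
die (np.int64(56), array([629. ,  78.3,  79.5]), (629.5, 79.0, 11.9))
jar (np.int64(129), array([427.3, -17.3,  82.2]), (430.8, -9.5, 26.3))
die (np.int64(700), array([624.9,  81.4,  79.6]), (626.9, 81.4, 12.4))
jar (np.int64(4315), array([432.3,  -0.5,  82.4]), (431.0, -2.7, 27.9))
pos [432.7  -3.2 181.8] yaw 62.2 tx -1.0 ty -0.2 tz 72.8
```

Die top is at 79.5 mm, so it is seated. Now the jar.

Request:
{"method": "jog_arm", "body": {
  "motion": [
    [0, 0, 0, -1, 0, 40, 95],
    [0, 0, 0, 0, 0, 22, 95],
    [0, 0, 0, 0, 0, 11, 95],
    [0, 0, 0, 0, 0, 0, 50],
    [0, 0, 0, 0, 0, 0, 50],
    [0, 0, 0, 0, 0, 0, 50],
    [0, 0, 0, 0, 0, 0, 50],
    [0, 0, 0, 0, 0, 0, 50]
  ]
}}

```text
t: 10.52
eef_pos: [431.4, -4.3, 109.2]
tcp_rot: [3.141, -0.0, 1.085]
ft_force: [-1.6, 0.7, 6.9]
opening: 0.626
grip_force: 30.0
```

Request:
{"method": "jog_arm", "body": {
  "motion": [
    [0, 0, 0, 0, 0, 0, 50],
    [0, 0, 0, 0, 0, 0, 50]
  ]
}}

```text
t: 10.78
eef_pos: [431.4, -4.3, 109.2]
tcp_rot: [3.141, -0.0, 1.085]
ft_force: [-0.4, 0.5, 6.9]
opening: 0.629
grip_force: 30.0
```

Request:
{"method": "jog_arm", "body": {
  "motion": [
    [0, 0, 0, 0, 0, -20, 50],
    [0, 0, 0, 0, 0, -40, 50],
    [0, 0, 0, 0, 0, -40, 50],
    [0, 0, 0, 40, 22, 0, 50],
    [0, 0, 0, 40, 22, 0, 50],
    [0, 0, 0, 40, 22, 0, 50],
    [0, 0, 0, 41, 22, 0, 50],
    [0, 0, 0, 41, 22, 0, 50],
    [0, 0, 0, 41, 22.5, 0, 50],
    [0, 0, 0, 0, 0, 0, 50]
  ]
}}

```text
t: 12.02
eef_pos: [663.3, 150.3, 207.8]
tcp_rot: [3.141, -0.0, 1.086]
ft_force: [-1.0, -1.7, -1.7]
opening: 0.623
grip_force: 30.0
```

Request:
{"method": "jog_arm", "body": {
  "motion": [
    [0, 0, 0, 0, 0, 0, 50],
    [0, 0, 0, 0, 0, 45, 50],
    [0, 0, 0, 0, 0, 32, 50],
    [0, 0, 0, 0, 0, 10, 50],
    [0, 0, 0, 0, 0, 4, 50],
    [0, 0, 0, 0, 0, 2, 50],
    [0, 0, 0, 0, 0, 0, 50]
  ]
}}

```text
t: 12.9
eef_pos: [662.2, 148.8, 116.6]
tcp_rot: [3.14, -0.001, 1.085]
ft_force: [-0.3, -0.1, -0.3]
opening: 0.627
grip_force: 30.0
```

Request:
{"method": "jog_arm", "body": {
  "motion": [
    [0, 0, 0, 0, 0, 2, 50],
    [0, 0, 0, 0, 0, 0.5, 50],
    [0, 0, 0, 0, 0, 0, 50]
  ]
}}

```text
t: 13.28
eef_pos: [662.2, 148.8, 114.2]
tcp_rot: [3.141, -0.001, 1.085]
ft_force: [-2.1, -1.2, 5.4]
opening: 0.627
grip_force: 30.0
```

Request:
{"method": "jog_arm", "body": {
  "motion": [
    [0, 0, 0, 0, 0, 0, 90],
    [0, 0, 0, 0, 0, 0, 90],
    [0, 0, 0, 0, 0, 0, 90],
    [0, 0, 0, 0, 0, -30, 90],
    [0, 0, 0, 0, 0, -50, 90],
    [0, 0, 0, 0, 0, -30, 90],
    [0, 0, 0, -46, -8, 0, 90],
    [0, 0, 0, -46, -8, 0, 90],
    [0, 0, 0, -46, -8, 0, 90],
    [0, 0, 0, -46, -8, 0, 90]
  ]
}}

```text
t: 14.52
eef_pos: [546.7, 0.0, 223.3]
tcp_rot: [3.141, 0.0, 1.085]
ft_force: [0.7, -1.5, -1.0]
opening: 0.948
grip_force: 0.0
```

Request:
{"method": "jog_arm", "body": {
  "motion": [
    [0, 0, 0, -46, -8, 0, 90],
    [0, 0, 0, -46, -8, 0, 90],
    [0, 0, 0, -46, -8, 0, 90],
    [0, 0, 0, -46, -8, 0, 90],
    [0, 0, 0, -47, -8, 0, 90],
    [0, 0, 0, -47, -8, 0, 90],
    [0, 0, 0, -47, -9, 0, 90],
    [0, 0, 0, -47, -9, 0, 90],
    [0, 0, -10, 0, 0, 0, 90],
    [0, 0, -10, 0, 0, 0, 90]
  ]
}}

```text
t: 15.78
eef_pos: [315.1, -297.7, 223.3]
tcp_rot: [3.141, 0.0, 1.438]
ft_force: [0.1, 0.5, 0.2]
opening: 0.943
grip_force: 0.0
```

Request:
{"method": "jog_arm", "body": {
  "motion": [
    [0, 0, 0, 0, 0, 0, 90],
    [0, 0, 0, 0, 0, 0, 90]
  ]
}}

```text
t: 16.02
eef_pos: [315.8, -297.1, 223.3]
tcp_rot: [3.141, 0.0, 1.431]
ft_force: [0.8, -0.3, -0.3]
opening: 0.947
grip_force: 0.0
```

Run:
```python
from h import *
c=shot('top');W=cloud(c)
print('die',topfit(W,627,80,30,70,90)); print('jar',topfit(W,663,149,45,75,95))
c=shot('wrist','w3.png');W=wcloud(c)
m=(np.abs(W[...,0]-316)<60)&(np.abs(W[...,1]+299)<60)&(W[...,2]>11)&(W[...,2]<30)
print('box',m.sum(),np.nanmean(W[m],0),cv2.minAreaRect(W[m][:,:2].astype(np.float32)))
move(315,-298,87)
```

```text
die (np.int64(56), array([628.9,  78.1,  80. ]), (629.2, 78.3, 12.1))
jar (np.int64(280), array([662.6, 145.2,  86.9]), (663.6, 146.5, 28.0))
box 3087 [ 313.56899663 -293.0716706    19.40565695] ((313.10614013671875, -295.340576171875), (60.8042106628418, 59.081851959228516), 83.12158966064453)
pos [ 315.8 -297.   223.2] yaw 82.0 tx -1.1 ty -0.6 tz 136.2
```

View pics/w3.png

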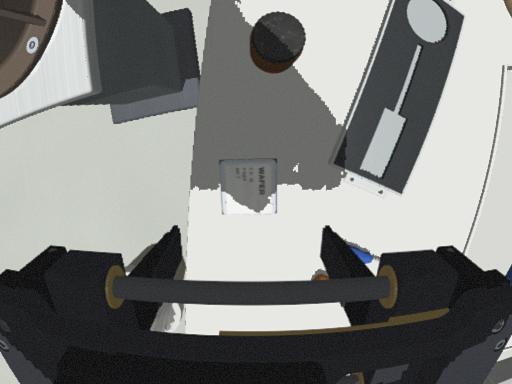

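Jar top is at 86.9 mm, so it is seated. The wrist view shows the plain white flat box at (248,186) squarely between the fingers, with its label up.

Request:
{"method": "jog_arm", "body": {
  "motion": [
    [0, 0, 0, 0, -1.5, 50, 85],
    [0, 0, 0, 0, 0, 50, 80],
    [0, 0, 0, 0, 0, 25, 80],
    [0, 0, 0, 0, 0, 10, 80],
    [0, 0, 0, 0, 0, 2.5, 80],
    [0, 0, 0, 0, 0, 0, 50],
    [0, 0, 0, 0, 0, 0, 50],
    [0, 0, 0, 0, 0, 0, 50],
    [0, 0, 0, 0, 0, 0, 50],
    [0, 0, 0, 0, 0, 0, 50]
  ]
}}

```text
t: 17.38
eef_pos: [314.3, -297.1, 86.4]
tcp_rot: [3.141, 0.001, 1.434]
ft_force: [0.2, 1.0, 7.7]
opening: 0.627
grip_force: 29.9
```

Request:
{"method": "jog_arm", "body": {
  "motion": [
    [0, 0, 0, 0, 0, 0, 50],
    [0, 0, 0, 0, 0, 0, 50]
  ]
}}

```text
t: 17.62
eef_pos: [314.3, -297.1, 86.4]
tcp_rot: [3.141, 0.001, 1.434]
ft_force: [-0.5, -0.5, 7.8]
opening: 0.631
grip_force: 29.9
```

Request:
{"method": "jog_arm", "body": {
  "motion": [
    [0, 0, 0, 0, 0, -20, 50],
    [0, 0, 0, 0, 0, -50, 50],
    [0, 0, 0, 0, 0, -50, 50],
    [0, 0, 10, 0, 0, 0, 50],
    [0, 0, 10, 0, 0, 0, 50],
    [0, 0, 0, 44, 11, 0, 50],
    [0, 0, 0, 44, 11, 0, 50],
    [0, 0, 0, 44, 11, 0, 50],
    [0, 0, 0, 45, 11, 0, 50],
    [0, 0, 0, 45, 11, 0, 50]
  ]
}}

```text
t: 18.88
eef_pos: [467.3, -125.0, 206.1]
tcp_rot: [3.141, 0.0, 1.085]
ft_force: [0.3, -0.7, -0.9]
opening: 0.632
grip_force: 30.0
```

Request:
{"method": "jog_arm", "body": {
  "motion": [
    [0, 0, 0, 45, 11, 0, 50],
    [0, 0, 0, 45, 11, 0, 50],
    [0, 0, 0, 45, 12, 0, 50],
    [0, 0, 0, 45, 12, 0, 50],
    [0, 0, 0, 0, 0, 0, 50],
    [0, 0, 0, 0, 0, 50, 50],
    [0, 0, 0, 0, 0, 25, 50],
    [0, 0, 0, 0, 0, 0, 50]
  ]
}}

```text
t: 19.88
eef_pos: [590.0, 10.8, 129.5]
tcp_rot: [-3.138, 0.001, 1.084]
ft_force: [0.3, 0.4, -0.0]
opening: 0.632
grip_force: 30.0
```

Run:
```python
from h import *
c=shot('wrist','w4.png');W=wcloud(c)
move(590.6,11,91.4)
m=(np.abs(W[...,0]-590)<60)&(np.abs(W[...,1]-11)<60)&(W[...,2]>50)&(W[...,2]<70)
if m.sum()>9: print('box',m.sum(),np.nanmean(W[m],0),cv2.minAreaRect(W[m][:,:2].astype(np.float32)))
```

```text
pos [590.8  10.9 130.8] yaw 62.1 tx 0.0 ty -0.2 tz 39.4
box 9078 [595.18606479  20.77781583  61.93749843] ((597.9241333007812, 30.116958618164062), (104.88394165039062, 72.29495239257812), 72.65654754638672)
```

View pics/w4.png

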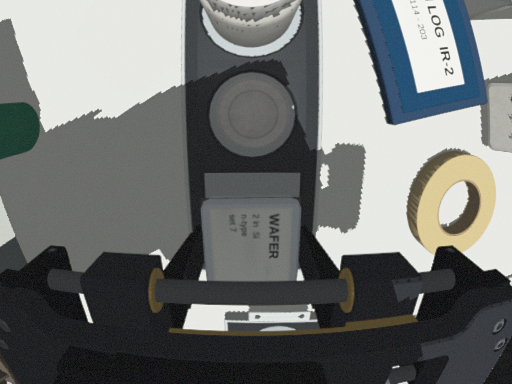

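The box at (252,240) is square to its pocket, whose edge shows at (252,185). Lowering it.

Request:
{"method": "jog_arm", "body": {
  "motion": [
    [0, 0, 0, 0, 0, 20, 50],
    [0, 0, 0, 0, 0, 12, 50],
    [0, 0, 0, 0, 0, 5, 50],
    [0, 0, 0, 0, 0, 2, 50],
    [0, 0, 0, 0, 0, 0.5, 50],
    [0, 0, 0, 0, 0, 0, 50]
  ]
}}

```text
t: 20.68
eef_pos: [591.3, 11.4, 91.5]
tcp_rot: [3.141, -0.0, 1.085]
ft_force: [-0.1, 0.2, -0.9]
opening: 0.626
grip_force: 30.0
```

Request:
{"method": "jog_arm", "body": {
  "motion": [
    [0, 0, 0, 0, 0, 0.7, 50],
    [0, 0, 0, 0, 0, 0, 50]
  ]
}}

```text
t: 20.92
eef_pos: [591.3, 11.4, 91.4]
tcp_rot: [3.141, -0.0, 1.085]
ft_force: [-2.7, -0.1, 7.8]
opening: 0.627
grip_force: 30.0
```

Request:
{"method": "jog_arm", "body": {
  "motion": [
    [0, 0, 0, 0, 0, 0, 75],
    [0, 0, 0, 0, 0, 0, 75],
    [0, 0, 0, 0, 0, -20, 75],
    [0, 0, 0, 0, 0, -50, 90],
    [0, 0, 0, 0, 0, -50, 90],
    [0, 0, 0, 16, -42, 0, 90],
    [0, 0, 0, 16, -42, 0, 90],
    [0, 0, 0, 16, -42, 0, 90],
    [0, 0, 0, 16, -42, 0, 90],
    [0, 0, 0, 16, -43, 0, 90]
  ]
}}

```text
t: 22.18
eef_pos: [441.0, 181.6, 210.5]
tcp_rot: [3.141, -0.0, 1.085]
ft_force: [-0.2, -0.5, 0.5]
opening: 0.949
grip_force: 0.0
```

Request:
{"method": "jog_arm", "body": {
  "motion": [
    [0, 0, 0, 0, 0, 0, 90],
    [0, 0, 0, 0, 0, 0, 90]
  ]
}}

```text
t: 22.42
eef_pos: [442.4, 180.7, 210.6]
tcp_rot: [3.141, -0.0, 1.086]
ft_force: [-0.8, -0.1, -1.1]
opening: 0.947
grip_force: 0.0
```

Run:
```python
from h import *
c=shot('top');W=cloud(c)
print('box',topfit(W,591,11,30,15,40))
m=(np.abs(W[...,0]-591)<50)&(np.abs(W[...,1]-11)<50)&(W[...,2]>17)&(W[...,2]<40);print(cv2.minAreaRect(W[m][:,:2].astype(np.float32)))
c=shot('wrist');W=wcloud(c)
print('can',topfit(W,442,181,45,98,120)); move(442.2,181,124)
```

```text
box (np.int64(277), array([591. ,  10. ,  24.8]), (590.9, 10.9, 29.7))
((596.4345092773438, 13.30126953125), (97.58605194091797, 81.75824737548828), 88.320068359375)
can (np.int64(3410), array([442.3, 184.6, 105.5]), (441.0, 182.6, 25.0))
pos [442.6 180.1 210.5] yaw 62.1 tx 0.6 ty -0.8 tz 86.5
```

Request:
{"method": "jog_arm", "body": {
  "motion": [
    [0, 0, 0, 1, -0.5, 50, 90],
    [0, 0, 0, 0, 0, 26, 90],
    [0, 0, 0, 0, 0, 10, 90],
    [0, 0, 0, 0, 0, 0, 38],
    [0, 0, 0, 0, 0, 0, 38],
    [0, 0, 0, 0, 0, 0, 38],
    [0, 0, 0, 0, 0, 0, 38],
    [0, 0, 0, 0, 0, 0, 38],
    [0, 0, 0, 0, 0, 0, 38],
    [0, 0, 0, 0, 0, 0, 38]
  ]
}}

```text
t: 23.78
eef_pos: [442.1, 181.9, 124.8]
tcp_rot: [3.141, -0.0, 1.085]
ft_force: [-0.7, 0.6, 5.9]
opening: 0.512
grip_force: 30.0
```

Request:
{"method": "jog_arm", "body": {
  "motion": [
    [0, 0, 0, 0, 0, 0, 38],
    [0, 0, 0, 0, 0, 0, 38]
  ]
}}

```text
t: 24.02
eef_pos: [442.1, 181.8, 124.8]
tcp_rot: [3.141, -0.0, 1.085]
ft_force: [-0.9, 0.1, 6.3]
opening: 0.514
grip_force: 30.0
```

Run:
```python
from h import *
c=load('top');W=cloud(c)
m=(np.hypot(W[...,0]-591,W[...,1]-11)<26)
p=W[m]; A=np.c_[p[:,0]-591,p[:,1]-11,np.ones(len(p))]; print('box plane slope',np.linalg.lstsq(A,p[:,2],rcond=None)[0])
m=(np.hypot(W[...,0]-540,W[...,1]-130)<200)&(c['color'].max(2)<90)&(W[...,2]<20); print('foam z',np.nanmedian(W[m][:,2]))
print('foam near', np.nanmedian(W[(np.abs(W[...,2]-11)<4)&(np.hypot(W[...,0]-591,W[...,1]-11)<80)][:,2]))
```

```text
box plane slope [1.20711570e-02 9.49467569e-03 2.50042894e+01]
foam z 5.468328138359084
foam near 11.120436323140666
```

Request:
{"method": "jog_arm", "body": {
  "motion": [
    [0, 0, 0, 0, 0, -20, 38],
    [0, 0, 0, 0, 0, -40, 38],
    [0, 0, 0, 0, 0, -45, 38],
    [0, 0, 0, -31, 33, 0, 38],
    [0, 0, 0, -31, 33, 0, 38],
    [0, 0, 0, -31, 33, 0, 38],
    [0, 0, 0, -31, 33, 0, 38],
    [0, 0, 0, -31, 33, 0, 38],
    [0, 0, 0, -32, 34, 0, 38],
    [0, 0, 0, -32, 34, 0, 38]
  ]
}}

```text
t: 25.28
eef_pos: [546.0, -122.2, 229.3]
tcp_rot: [-3.141, 0.0, 1.085]
ft_force: [0.3, 0.4, -0.8]
opening: 0.512
grip_force: 30.0
```

Request:
{"method": "jog_arm", "body": {
  "motion": [
    [0, 0, 0, 0, 0, 0, 38],
    [0, 0, 0, 0, 0, 40, 38],
    [0, 0, 0, 0, 0, 30, 38],
    [0, 0, 0, 0, 0, 0, 38],
    [0, 0, 0, 0, 0, 0, 38]
  ]
}}

```text
t: 25.9
eef_pos: [546.0, -120.3, 160.5]
tcp_rot: [3.141, -0.0, 1.086]
ft_force: [-0.1, -0.5, -0.9]
opening: 0.514
grip_force: 30.0
```

Run:
```python
from h import *
c=shot('wrist','w5.png')
move(546.7,-120.5,129.8); print(env.state()['ft_force'],env.state()['opening'])
t=load('top');W=cloud(t)
m=(np.abs(W[...,0]-480)<200)&(np.abs(W[...,1]+250)<350)&(np.abs(W[...,2])<4)
p=W[m]; A=np.c_[p[:,0]-591,p[:,1]-11,np.ones(len(p))]; print('bench slope',np.linalg.lstsq(A,p[:,2],rcond=None)[0])
```

```text
pos [ 546.1 -120.4  160.8] yaw 62.2 tx 0.2 ty 0.5 tz 31.0
[-0.3973215  -0.35979771  0.14134485] 0.5116157776802217
bench slope [ 7.36114348e-04 -1.30082142e-04  3.41785406e-01]
```

View pics/w5.png

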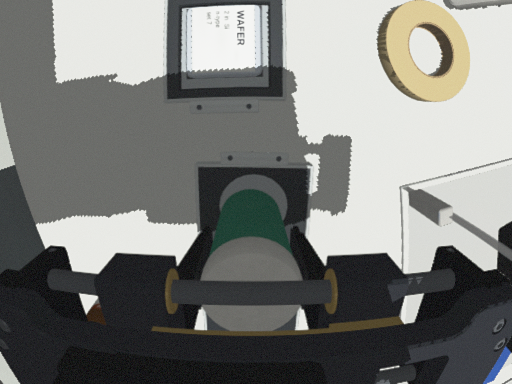

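The canister at (250,250) lines up with its pocket at (253,198). Lowering it and watching for contact near 129.8.

Request:
{"method": "jog_arm", "body": {
  "motion": [
    [0, 0, 0, 0, 0.5, 15, 38],
    [0, 0, 0, 0, 0, 8, 38],
    [0, 0, 0, 0, 0, 4, 38],
    [0, 0, 0, 0, 0, 2, 38],
    [0, 0, 0, 0, 0, 1, 38],
    [0, 0, 0, 0, 0, 0, 38]
  ]
}}

```text
t: 26.7
eef_pos: [546.2, -120.9, 129.9]
tcp_rot: [3.141, -0.0, 1.085]
ft_force: [-1.9, 1.2, 2.6]
opening: 0.513
grip_force: 30.0
```

Run:
```python
from h import *
c=shot('wrist');W=wcloud(c)
m=(np.hypot(W[...,0]-590,W[...,1]-11)<22)
p=W[m]; A=np.c_[p[:,0]-591,p[:,1]-11,np.ones(len(p))]; print('box plane',len(p),np.linalg.lstsq(A,p[:,2],rcond=None)[0])
cv2.imwrite('pics/w6.png',cv2.resize(c['color'][0:200,130:330,::-1],(600,600)))
```

```text
box plane 3161 [ 1.77338417e-04 -4.13385123e-04  2.50785141e+01]
```

Request:
{"method": "jog_arm", "body": {
  "motion": [
    [0, 0, 0, 0, 0, 0, 70],
    [0, 0, 0, 0, 0, 0, 75],
    [0, 0, 0, 0, 0, 0, 75],
    [0, 0, 0, 0, 0, -20, 75],
    [0, 0, 0, 0, 0, -50, 75],
    [0, 0, 0, 0, 0, -40, 75],
    [0, 0, 0, -43, 2.5, 0, 75],
    [0, 0, 0, -43, 2.5, 0, 75],
    [0, 0, 0, -43, 2.5, 0, 75],
    [0, 0, 0, -43, 2.5, 0, 75]
  ]
}}

```text
t: 28.0
eef_pos: [474.0, -278.9, 239.6]
tcp_rot: [3.141, 0.0, 1.085]
ft_force: [0.4, 1.1, 0.1]
opening: 0.789
grip_force: 0.0
```

Request:
{"method": "jog_arm", "body": {
  "motion": [
    [0, 0, 0, -43, 2.5, 0, 60],
    [0, 0, 0, -43, 2.5, 0, 60],
    [0, 0, 0, -42, 2.5, 0, 60],
    [0, 0, 10, 0, 0, 0, 60],
    [0, 0, 10, 0, 0, 0, 60],
    [0, 0, 10, 0, 0, 0, 60],
    [0, 0, 10, 0, 0, 0, 60],
    [0, 0, 10, 0, 0, 0, 60],
    [0, 0, 10, 0, 0, 0, 60]
  ]
}}

```text
t: 29.12
eef_pos: [421.6, -394.3, 239.5]
tcp_rot: [-3.142, 0.0, 0.032]
ft_force: [-0.3, 0.6, -0.3]
opening: 0.632
grip_force: 0.0
```

Request:
{"method": "jog_arm", "body": {
  "motion": [
    [0, 0, 10, 0, 0, 0, 60],
    [0, 0, 10, 0, 0, 0, 60],
    [0, 0, 8, 0, 0, 0, 60],
    [0, 0, 0, 0, 0, 0, 60],
    [0, 0, 0, 0, 0, 0, 60]
  ]
}}

```text
t: 29.75
eef_pos: [421.6, -394.3, 239.5]
tcp_rot: [3.142, 0.0, -0.448]
ft_force: [0.0, 0.8, -1.0]
opening: 0.631
grip_force: 0.0
```

Run:
```python
from h import *
c=shot('top');W=cloud(c)
print('can',topfit(W,547,-122,30,100,120))
C=c['color'].astype(int)
c=shot('wrist','w7.png');C=c['color'].astype(int);W=wcloud(c)
m=(C[...,2]-C[...,0]>35)&(np.hypot(W[...,0]-421,W[...,1]+394)<70)
P=np.array([wray(c,a,b,10.)[:2] for b,a in zip(*np.where(m))],np.float32);print('sd',m.sum(),P.mean(0),cv2.minAreaRect(P),'maxz',np.nanpercentile(W[m][:,2],95))
m=(W[...,2]>4)&(np.hypot(W[...,0]-421,W[...,1]+394)<45);p=W[m];print(len(p),cv2.minAreaRect(p[:,:2].astype(np.float32)))
move(422,-394,86)
```

```text
can (np.int64(230), array([ 546.3, -123.3,  109.9]), (546.8, -122.9, 25.0))
sd 695 [ 420.18234 -392.49286] ((421.28240966796875, -392.23663330078125), (16.012922286987305, 62.65628433227539), 64.64464569091797) maxz 19.886972326125697
27238 ((423.218994140625, -399.45013427734375), (79.1695785522461, 78.16496276855469), 86.0322494506836)
pos [ 421.6 -394.3  239.5] yaw -25.7 tx 0.2 ty -0.5 tz 153.5
```

View pics/w7.png

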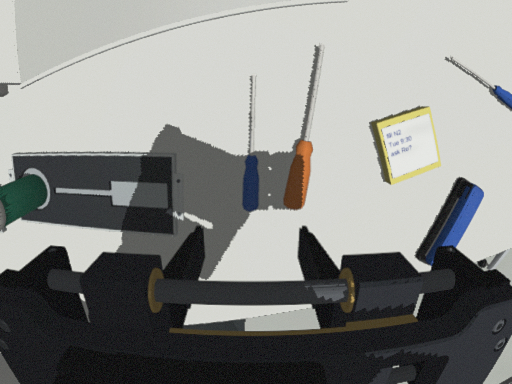

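Run:
```python
import cv2
a=cv2.imread('pics/w7.png')[40:220,220:340]
cv2.imwrite('pics/w7c.png',cv2.resize(a,(400,600),interpolation=cv2.INTER_CUBIC))
```

```text
(no output)
```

View pics/w7c.png

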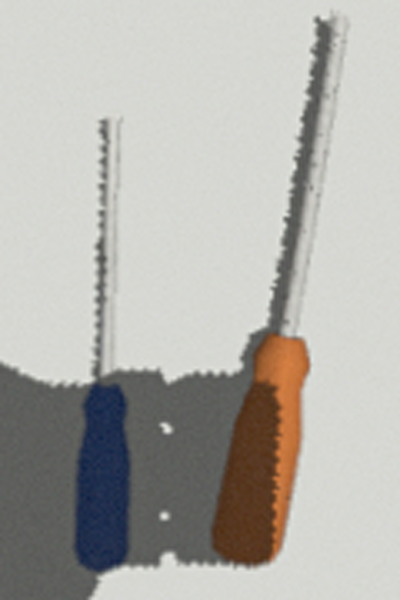

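Confirmed: the blue short screwdriver at (251,183) stands left of the orange one. The other blue one, at (506,97), is on the robot's right. Picking the left one.

Request:
{"method": "jog_arm", "body": {
  "motion": [
    [0, 0, 0, 0, -1, 20, 42],
    [0, 0, 0, 0, 0, 50, 42],
    [0, 0, 0, 0, 0, 45, 42],
    [0, 0, 0, 0, 0, 25, 42],
    [0, 0, 0, 0, 0, 10, 42],
    [0, 0, 0, 0, 0, 5, 42],
    [0, 0, 0, 0, 0, 0, 42]
  ]
}}

```text
t: 30.72
eef_pos: [422.2, -393.7, 85.1]
tcp_rot: [3.141, -0.001, -0.451]
ft_force: [-0.9, -0.2, 0.7]
opening: 0.441
grip_force: 0.0
```

Request:
{"method": "jog_arm", "body": {
  "motion": [
    [0, 0, 0, 0, 0, 0, 10],
    [0, 0, 0, 0, 0, 0, 10],
    [0, 0, 0, 0, 0, 0, 10],
    [0, 0, 0, 0, 0, 0, 10],
    [0, 0, 0, 0, 0, 0, 10],
    [0, 0, 0, 0, 0, 0, 10]
  ]
}}

```text
t: 31.48
eef_pos: [422.1, -393.6, 84.9]
tcp_rot: [3.141, -0.0, -0.451]
ft_force: [-0.1, 0.9, 5.7]
opening: 0.174
grip_force: 29.9
```

Request:
{"method": "jog_arm", "body": {
  "motion": [
    [0, 0, 0, 0, 0, -20, 10],
    [0, 0, 0, 0, 0, -50, 10],
    [0, 0, 0, 0, 0, -50, 10],
    [0, 0, 0, -5, -46, 0, 10],
    [0, 0, 0, -5, -46, 0, 10],
    [0, 0, 0, -5, -45, 0, 10],
    [0, 0, -9.7, 0, 0, 0, 10],
    [0, 0, -9.7, 0, 0, 0, 10],
    [0, 0, -9.7, 0, 0, 0, 10],
    [0, 0, -9.7, 0, 0, 0, 10]
  ]
}}

```text
t: 32.72
eef_pos: [468.2, -263.5, 204.3]
tcp_rot: [-3.141, 0.0, 0.232]
ft_force: [0.3, 0.0, 0.1]
opening: 0.175
grip_force: 30.0
```

Request:
{"method": "jog_arm", "body": {
  "motion": [
    [0, 0, -9.7, 0, 0, 0, 10],
    [0, 0, -9.7, 0, 0, 0, 10],
    [0, 0, -9.7, 0, 0, 0, 10],
    [0, 0, -9.7, 0, 0, 0, 10],
    [0, 0, -9.5, 0, 0, 0, 10],
    [0, 0, 0, 0, 0, 40, 10],
    [0, 0, 0, 0, 0, 30, 10],
    [0, 0, 0, 0, 0, 0, 10]
  ]
}}

```text
t: 33.72
eef_pos: [467.6, -263.2, 132.9]
tcp_rot: [-3.138, -0.0, 1.069]
ft_force: [-0.1, -0.5, -0.5]
opening: 0.175
grip_force: 30.0
```

Run:
```python
from h import *
c=shot('wrist','w8.png')
move(468.4,-264,90); s=env.state();print(s['opening'],s['ft_force'])
```

```text
pos [ 468.1 -263.5  134.2] yaw 61.3 tx -0.3 ty 0.5 tz 44.2
0.17950499245134358 [1.24012519 0.17128327 0.10619147]
```

View pics/w8.png

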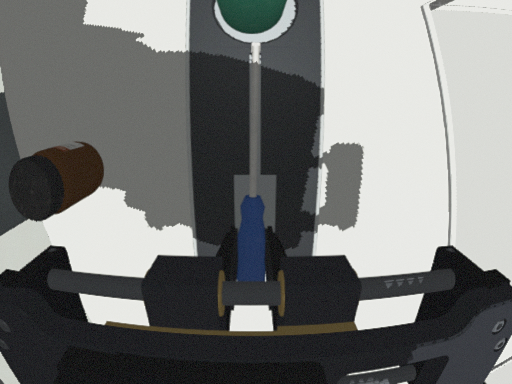

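Run:
```python
from h import *
c=load('wrist'); a=np.radians(61.3); y=np.array([np.cos(a),np.sin(a)]); x=np.array([np.sin(a),-np.cos(a)]); o=np.array([506,-198.5])
for n,u,v,z in [('pocket front edge',255,175,11),('pocket L',235,195,11),('pocket R',276,195,11),('handle front',252,197,59),('tip',255,44,59),('shaft',255,120,59),('foamL',188,150,12),('foamR',322,150,12),('TCP',0,0,0)]:
    p=wray(c,u,v,z)[:2] if n!='TCP' else env.state()['eef_pos'][:2]
    print(n,'tray x %.1f y %.1f'%((p-o)@x,(p-o)@y))
```

```text
pocket front edge tray x -0.4 y -40.9
pocket L tray x -15.5 y -56.4
pocket R tray x 15.5 y -56.4
handle front tray x -2.6 y -43.3
tip tray x -0.9 y 44.8
shaft tray x -0.9 y 1.5
foamL tray x -49.7 y -21.6
foamR tray x 48.9 y -21.4
TCP tray x -2.0 y -75.2
```

Request:
{"method": "jog_arm", "body": {
  "motion": [
    [0, 0, 0, -3, 1, 0, 10],
    [0, 0, 0, 0, 0, 20, 10],
    [0, 0, 0, 0, 0, 13, 10],
    [0, 0, 0, 0, 0, 6, 10],
    [0, 0, 0, 0, 0, 4, 10],
    [0, 0, 0, 0, 0, 1, 10],
    [0, 0, 0, 0, 0, 0, 10]
  ]
}}

```text
t: 34.65
eef_pos: [467.8, -266.8, 90.8]
tcp_rot: [3.141, 0.0, 1.069]
ft_force: [-0.8, 0.3, -0.9]
opening: 0.175
grip_force: 30.0
```

Request:
{"method": "jog_arm", "body": {
  "motion": [
    [0, 0, 0, 0, 0, 1, 10],
    [0, 0, 0, 0, 0, 0, 10]
  ]
}}

```text
t: 34.9
eef_pos: [467.8, -266.8, 89.9]
tcp_rot: [3.141, 0.0, 1.069]
ft_force: [-0.8, 1.6, 3.7]
opening: 0.176
grip_force: 30.0
```

Request:
{"method": "jog_arm", "body": {
  "motion": [
    [0, 0, 0, 0, 0, 0, 40],
    [0, 0, 0, 0, 0, 0, 45],
    [0, 0, 0, 0, 0, -10, 50],
    [0, 0, 0, 0, 0, -50, 50],
    [0, 0, 0, 0, 0, -60, 50],
    [0, 0, 0, -40, 0, -40, 50],
    [0, 0, 0, -40, 0, 0, 50],
    [0, 0, 0, -40, 0, 0, 50],
    [0, 0, 0, -30, -30, 0, 50],
    [0, 0, 0, 0, 0, 0, 50]
  ]
}}

```text
t: 36.15
eef_pos: [367.3, -384.5, 250.1]
tcp_rot: [-3.141, 0.0, 1.066]
ft_force: [-0.2, -0.6, 1.0]
opening: 0.524
grip_force: 0.0
```

Run:
```python
from h import *
c=shot('top');W=cloud(c)
for n,x,y,r,z0,z1 in [('die',628,80,30,70,90),('jar',663,148,45,80,95),('box',591,11,25,15,40),('can',547,-122,30,100,120),('brown',360,-157,45,60,90)]:
    print(n,topfit(W,x,y,r,z0,z1))
cv2.imwrite('pics/t9.png',cv2.resize(c['color'][90:290,70:370,::-1],(800,533),interpolation=cv2.INTER_CUBIC))
c=shot('wrist','w9.png');W=wcloud(c);C=c['color'].astype(int)
m=(C[...,2]-C[...,0]>30)&(np.hypot(W[...,0]-467,W[...,1]+266)<60)
if m.sum(): print('sd z',np.nanpercentile(W[m][:,2],[5,50,95]))
print(env.state()['eef_pos'])
```

```text
die (np.int64(53), array([629. ,  78. ,  80.1]), (629.1, 78.1, 12.0))
jar (np.int64(268), array([663.1, 146.1,  86.8]), (663.3, 146.9, 27.9))
box (np.int64(198), array([590.7,  10.9,  24.6]), (591.0, 11.0, 24.9))
can (np.int64(231), array([ 546.2, -123.3,  110.3]), (546.7, -123.1, 24.7))
brown (np.int64(180), array([ 359.8, -160.1,   73.6]), (360.3, -159.3, 22.5))
sd z [17.87807375 22.08688434 24.72032916]
[ 369.29663936 -383.94391912  250.1627145 ]
```

View pics/t9.png

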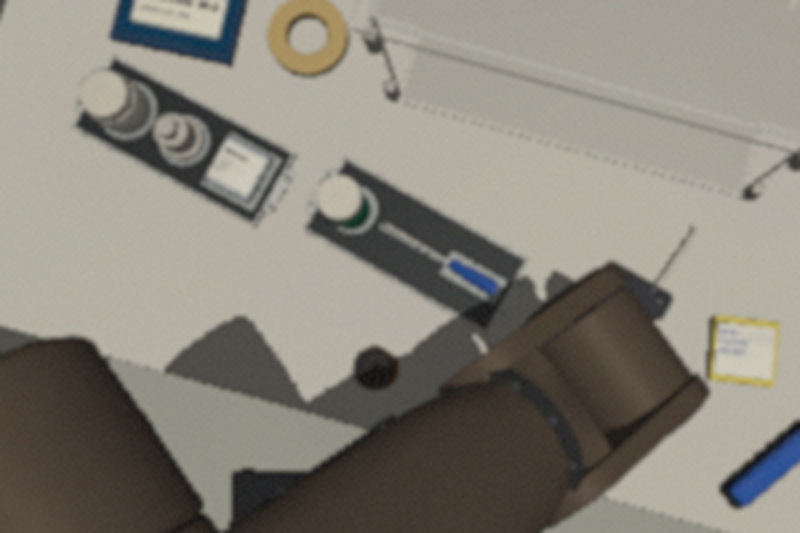

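View pics/w9.png

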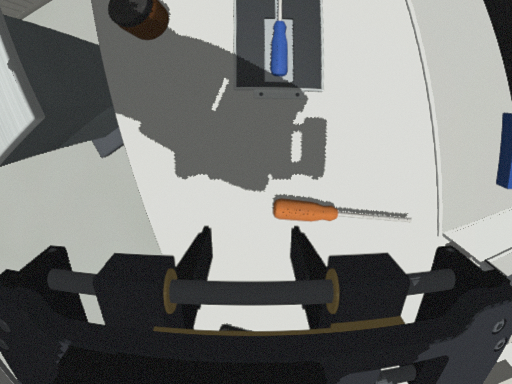

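The top view shows the jar, die and box in their pockets at (110,100), (180,138) and (243,168), and the canister and blue screwdriver in theirs at (345,200) and (472,278). The wrist view shows the handle inside its wide cut-out at (279,47), and the orange screwdriver and brown jar untouched. All heights match seated values, so I'm handing in.

```bash
python3 -c "
from cell import env
print(env.job_done())"
```

```text
the job is handed in; nothing more can be done
None
```

I handed the job in at about 36 s of the 144 s allowed. The die, white jar, flat box, canister and shorter blue screwdriver are in their pockets, with camera heights matching fully seated, and I left the brown jar and longer screwdriver untouched.

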